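# Find the loose ground bolt and hold its cover open

## Task

One of the three bolts in the bench's grounding block has worked loose: it sinks when pushed and stays down, while the tight ones do not give. Tap all three bolt heads from above with the closed or open fingers, one after the other from the robot's left to its right, hard enough for a loose one to sink fully. Then lift the cover of the loose bolt by its tongue to about 50 degrees or more and finish while still holding it up in the gripper, so that I can get at the bolt; keep the other two covers shut and leave the phone, jar and screwdriver where they are.

Things in the scene. Friction and masses are not known exactly. Their poses are not given: they have to be found in the camera images.
- block: grey terminal block fixed on a 3 mm blue mat, 90 mm deep (x), 290 wide (y), 44 tall, turned up to 0.3 rad. Origin: centre of its underside. z up, -x side faces the robot, +y is the robot's left. Three stations 95 mm apart along y, the middle one at its centre, each a steel hex bolt in a black cover; 16 mm tall ribs between. Nothing shows which bolt is loose; it changes from run to run.
- head_a: steel hex head of the left-hand bolt (seen by the robot), 20 mm across, 17 mm tall, standing up through the cover's window. Origin: centre of its flat top, 75 mm above the block's underside, 25 mm above the cover's plate.
- bolt_a (a joint): how far the left-hand bolt has sunk, m. 0 at the start. A loose bolt slides down 8 mm under a push of about 3 N, then stops hard, and stays down when let go. A tight bolt gives less than 1 mm.
- cover_a: black hinged cover of the left-hand bolt, 70 g: plate 64 mm wide, 5 thick, with a 30 mm window, and a lift tongue 10 thick (y), 26 tall, reaching 50 mm out in front of the block over free space. Origin: grip point, mid-height of the tongue, 12 mm from its tip, 47 mm above the block's underside. Shut, axes as the block's; +x leads 115 mm straight to the hinge line, which runs along y.
- hinge_a (a joint): opening angle of the left-hand cover, rad: 0 shut and level (the start), 1.3 the stop; the tongue end rises and swings away from the robot. A light spring (about 0.05 N m per rad) and its weight shut it when let go.
- head_b: steel hex head of the middle bolt (seen by the robot), 20 mm across, 17 mm tall, standing up through the cover's window. Origin: centre of its flat top, 75 mm above the block's underside, 25 mm above the cover's plate.
- bolt_b (a joint): how far the middle bolt has sunk, m. 0 at the start. A loose bolt slides down 8 mm under a push of about 3 N, then stops hard, and stays down when let go. A tight bolt gives less than 1 mm.
- cover_b: black hinged cover of the middle bolt, 70 g: plate 64 mm wide, 5 thick, with a 30 mm window, and a lift tongue 10 thick (y), 26 tall, reaching 50 mm out in front of the block over free space. Origin: grip point, mid-height of the tongue, 12 mm from its tip, 47 mm above the block's underside. Shut, axes as the block's; +x leads 115 mm straight to the hinge line, which runs along y.
- hinge_b (a joint): opening angle of the middle cover, rad: 0 shut and level (the start), 1.3 the stop; the tongue end rises and swings away from the robot. A light spring (about 0.05 N m per rad) and its weight shut it when let go.
- head_c: steel hex head of the right-hand bolt (seen by the robot), 20 mm across, 17 mm tall, standing up through the cover's window. Origin: centre of its flat top, 75 mm above the block's underside, 25 mm above the cover's plate.
- bolt_c (a joint): how far the right-hand bolt has sunk, m. 0 at the start. A loose bolt slides down 8 mm under a push of about 3 N, then stops hard, and stays down when let go. A tight bolt gives less than 1 mm.
- cover_c: black hinged cover of the right-hand bolt, 70 g: plate 64 mm wide, 5 thick, with a 30 mm window, and a lift tongue 10 thick (y), 26 tall, reaching 50 mm out in front of the block over free space. Origin: grip point, mid-height of the tongue, 12 mm from its tip, 47 mm above the block's underside. Shut, axes as the block's; +x leads 115 mm straight to the hinge line, which runs along y.
- hinge_c (a joint): opening angle of the right-hand cover, rad: 0 shut and level (the start), 1.3 the stop; the tongue end rises and swings away from the robot. A light spring (about 0.05 N m per rad) and its weight shut it when let go.
- phone: bystander: black phone lying on the mat in front of the block, 72 x 150 x 8 mm; origin centre of its underside
- jar: bystander: small closed jar, 52 mm across, 42 mm tall, to the left of the block; origin centre of its underside
- driver: bystander: screwdriver 150 mm long lying on the mat to the right of the block; origin near its middle, at its underside

How it is judged (in metres and radians):
On the way, in this order (a step that is already met when the one before it is completed fails the run):
1. the fingers press on the left-hand bolt's head with more than 1.5 N (contact force between the fingers and head_a above 1.5 N), for 0.03 s.
2. the fingers press on the middle bolt's head with more than 1.5 N (contact force between the fingers and head_b above 1.5 N), for 0.03 s.
3. the fingers press on the right-hand bolt's head with more than 1.5 N (contact force between the fingers and head_c above 1.5 N), for 0.03 s.
At the end, for the whole second after the job is handed in: One bolt has sunk by more than 5 mm (only the loose one can); that same bolt's cover stands still, open by more than 0.75 rad (43 degrees), with the fingers pressing on it (more than 0.3 N); both other covers are open by less than 0.15 rad (((value of joint bolt_a above 0.005 m and value of joint hinge_a above 0.75 rad and contact force between the fingers and cover_a above 0.3 N and velocity of joint hinge_a between -0.2 and 0.2 rad/s and value of joint each of hinge_b, hinge_c below 0.15 rad) or (value of joint bolt_b above 0.005 m and value of joint hinge_b above 0.75 rad and contact force between the fingers and cover_b above 0.3 N and velocity of joint hinge_b between -0.2 and 0.2 rad/s and value of joint each of hinge_a, hinge_c below 0.15 rad) or (value of joint bolt_c above 0.005 m and value of joint hinge_c above 0.75 rad and contact force between the fingers and cover_c above 0.3 N and velocity of joint hinge_c between -0.2 and 0.2 rad/s and value of joint each of hinge_a, hinge_b below 0.15 rad))); the arm keeps its last pose, push and grip.
It fails at once if a cover is raised by more than 0.25 rad while its bolt has not sunk (a tight bolt's cover, or before tapping) ((value of joint hinge_a above 0.25 rad and value of joint bolt_a below 0.004 m) or (value of joint hinge_b above 0.25 rad and value of joint bolt_b below 0.004 m) or (value of joint hinge_c above 0.25 rad and value of joint bolt_c below 0.004 m)).
It fails at once if the phone is moved by more than 20 mm (distance of phone from where it was at the start of the episode above 0.02 m).
It fails at once if the jar is moved by more than 20 mm (distance of jar from where it was at the start of the episode above 0.02 m).
It fails at once if the driver is moved by more than 20 mm (distance of driver from where it was at the start of the episode above 0.02 m).
It also fails if it takes over 45 s, if anything falls off the work surface, if the arm or the gripper's body presses on something with over 40 N, if the wrist force passes 120 N, or if a joint passes its speed limit or range.

## Robot

A 6-joint arm with a two-finger parallel gripper is mounted at the origin on the work surface. World frame = base frame: x ahead of the robot, y to its left, z up, the work surface at z = 0. Lengths are in mm, angles in rad, forces in N, time in s.
With the tool pointing down it reaches from about 400 to 925 mm from the base axis. Payload 12.5 kg.
Tool frame: the origin (TCP) lies at the very end of the fingers, on their centre line; the grasp point (between the pads) lies 19 mm behind it; z points along the fingers, x is the direction in which the jaws open and shut, and the axes are right-handed (so a half turn about z gives the same grasp; the last joint's range is limited). The gripper opens to 95 mm and grips with 3 to 60 N. Pads are 20 mm wide; open, the fingers measure 119 mm over their backs; the gripper's body (75 mm by 180 mm) begins 59 mm behind the grasp point.
Start: joints at [1.043, 0.491, 1.559, -0, 1.092, -0.106], TCP at [255.865, 570.249, 181.861] pointing down, gripper open.
Joint ranges: [-3.1, 3.1], [-0.84, 2.19], [0.05, 2.79], [-1.13, 4.28], [0.06, 2.93], [-2.69, 2.69]. Speed limits (rad/s): [2.22, 2.22, 2.79, 3.14, 3.14, 3.14].

## Interface

Orientations are given as [roll, pitch, yaw] about the fixed x, y, z axes, in that order (R = Rz(yaw) Ry(pitch) Rx(roll)).
In Python, from cell import env gives the robot as it stands.
- The arm moves only by the tool arm_command, never from a script. Its argument "motion" is one flat list of numbers, 7 for each row, row after row: the opening, from -1 (shut) to 1 (fully open), then the shift along the tool's x, y, z in mm, then the turn, a rotation vector about the tool's x, y, z in degrees. In form: [fingers, dx, dy, dz, rx, ry, rz, fingers, dx, dy, dz, rx, ry, rz, ...]. A call has 1 to 20 rows; each row is the pose to reach, as a shift and turn from the pose commanded when the call began, along the tool's axes at that moment; what a row does not reach only later rows make up. A row lasts 1/10 s, in which the tool goes at most 50 mm and 8.59 degrees, less where a joint would pass 70% of its speed; a pose out of reach is approached as far as the arm can. A call with a gripper value outside its range is refused whole. The fingers move at their own pace and stop on an object; the grip force is fixed at half the most. Time passes only in rows, so rows that repeat a pose let the fingers close. It gives the time, the measured TCP pose, the force and the opening at its end, in the units of the state.
- env.state(): the state, without advancing time (a new reading comes with each control period).
- env.read_camera(name): name is "side" or "top" or "wrist"; returns (picture, depth): 480x640x3 uint8, red, green, blue; 480x640 float32, mm along the optical axis (not along the pixel's ray), 0 where there is no reading.
- env.calibration(name): a dict with "fx", "fy", "cx", "cy" (pixels), "cam_to_world" (4x4, takes a point from camera to world coordinates). Camera axes: x right, y down, z forward; pixel columns grow to the right and rows downward; lengths in mm; the calibration is good to about 2 mm. A picture is of the moment at which its call begins: read the wrist's pose just before it. calibration takes no time and is no camera call; for the wrist camera it gives the pose at the moment of the call.
- env.job_done(): hands the job in, once; it reports no verdict.
Trained networks look in the newest picture that a camera, given by its name, has taken for a name from the list of things; names that differ only in an ending like _2 or _b are one class to them, and where a whole thing is asked for, a point or a joint stands for the part that bears it (a point fixed in the world has none). Each returns a list of dicts, best first, with "confidence" (0 to 1); they miss things now and then, are a little off and sometimes report something else, mostly with a low value. They report only what shows in the picture. A call takes as long as a camera call.
- env.recognise(camera, label): "location" ([column, row] in pixels, amid what is visible of it).
- env.silhouettes(camera, label): "region" (480x640 bool, what is visible of it) and "location" ([column, row] in pixels, amid what is visible of it).
- env.spot_point(camera, label): "location" ([column, row] in pixels: a listed point, or the origin of a listed thing).
The state is a dict: "t": time; "joints": joint angles; "qvel": joint speeds; "tau": joint torques, N m; "eef_pos": TCP position; "tcp_rot": TCP orientation; "ft_force": force on the tool from outside, world axes, zero at the start; "moment": the same for the moment, N m; "opening": opening from 0.0 (shut) to 1.0 (fully open).
Only numpy, scipy, OpenCV 4.12 (cv2) and the standard library are available. Lean on these libraries where they do the work, as an engineer would, in place of code of your own. Each camera call takes 0.05 s, during which the arm holds its last target.

## Working session

There is one attempt and no reset: what is moved stays moved. The work goes in short steps, Python scripts to look and compute and a tool call to move; the robot and the scene stay as the last step left them, time stands still between calls to the robot, and variables do not carry over. Pictures are saved under pics/ and viewed, and the job is handed in when it is done.

Besides the shell and the picture viewer there is one more tool, called after "Call:" in YAML: its name, and indented under it one key for each argument. arm_command: Moves the arm, as the interface text tells. Its arguments: {"type":"object","properties":{"motion":{"type":"array","items":{"type":"number"}}},"required":["motion"]}

```bash
mkdir -p pics; ls
python3 - <<'E'
from cell import env
import cv2, numpy as np
s=env.state(); print(s)
for n in ("side","top"):
    p,d=env.read_camera(n); cv2.imwrite(f"pics/{n}0.png",p[:,:,::-1])
    c=env.calibration(n); print(n,c)
    np.save(f"pics/{n}0_d.npy",d)
    for l in ("head_a","cover_a","block","phone","jar","driver"):
        print(l,[(np.round(r["location"],1).tolist(),round(r["confidence"],2)) for r in env.spot_point(n,l)])
E
```

```text
pics
{'t': 0.0, 'joints': array([ 1.04337812e+00,  4.91585480e-01,  1.55940331e+00, -1.49566778e-05,
        1.09169290e+00, -1.05600586e-01]), 'qvel': array([-0.00044468,  0.00134577, -0.00042105,  0.00011155, -0.00041602,
       -0.00040895]), 'tau': array([ 2.75472514e-03, -6.12639999e+01, -2.58181733e+01,  6.93612196e-02,
        4.81085829e-02, -1.00339942e-04]), 'eef_pos': array([255.74155253, 570.00260477, 181.26155038]), 'tcp_rot': array([-3.14149106e+00,  1.08436448e-03,  1.14898566e+00]), 'ft_force': array([ 0.22066997, -0.30672988, -1.02085048]), 'moment': array([ 0.02832093, -0.00637388, -0.03292543]), 'opening': 0.9997896816604471}
side {'fx': 580.9159212742551, 'fy': 580.9159212742551, 'cx': 325.8893418838127, 'cy': 237.9352627484626, 'cam_to_world': array([[ 9.79673817e-01, -8.86303566e-02,  1.79955193e-01,
         3.80013021e+02],
       [-1.99225897e-01, -5.34607174e-01,  8.21282054e-01,
        -7.49325362e+02],
       [ 2.34148155e-02, -8.40440259e-01, -5.41398113e-01,
         5.81923240e+02],
       [ 0.00000000e+00,  0.00000000e+00,  0.00000000e+00,
         1.
[... 419 characters left out ...]
98213084586, 'cam_to_world': array([[ 2.71539504e-02, -9.89432325e-01,  1.42430112e-01,
         4.33914790e+02],
       [-9.98913338e-01, -2.14585352e-02,  4.13723953e-02,
         1.93771154e+00],
       [-3.78788437e-02, -1.43398763e-01, -9.88939830e-01,
         8.66174626e+02],
       [ 0.00000000e+00,  0.00000000e+00,  0.00000000e+00,
         1.00000000e+00]])}
head_a [([338.7, 209.1], 0.71), ([235.6, 187.0], 0.65), ([289.2, 199.8], 0.4)]
cover_a [([279.4, 245.5], 0.95), ([228.9, 229.4], 0.9), ([332.6, 256.9], 0.66), ([289.3, 208.0], 0.46)]
block [([290.3, 207.0], 0.57)]
phone [([291.7, 298.4], 0.97), ([281.1, 245.5], 0.62)]
jar [([192.8, 203.1], 0.79)]
driver [([395.0, 232.5], 0.83)]
```

View pics/top0.png

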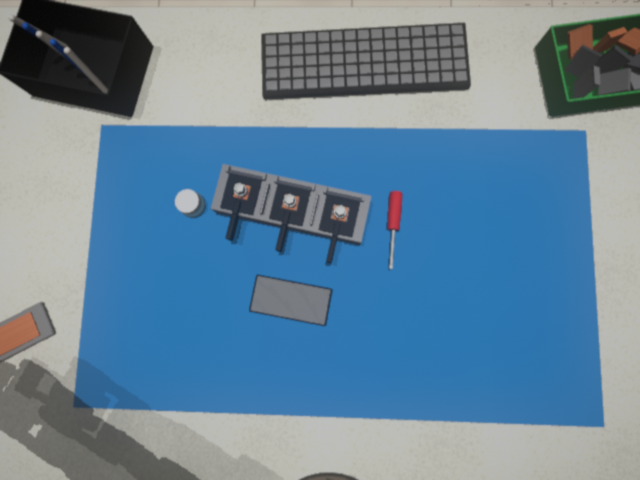

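View pics/side0.png

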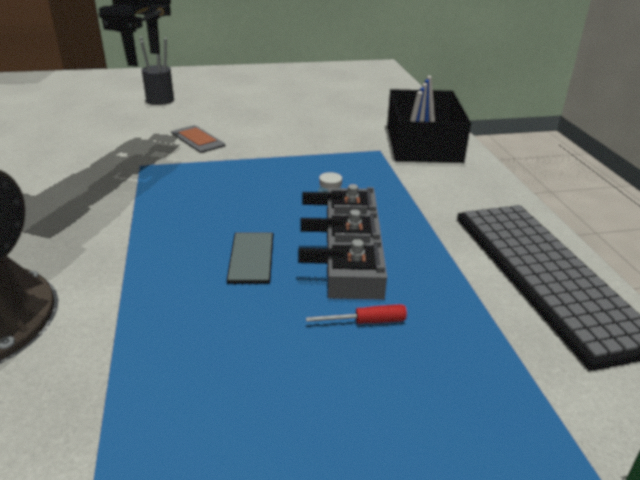

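```bash
cat > h.py <<'E'
import numpy as np
from cell import env
from scipy.spatial.transform import Rotation as R
def at_z(cam,uv,z):
    c=env.calibration(cam);T=c["cam_to_world"]
    r=T[:3,:3]@np.array([(uv[0]-c["cx"])/c["fx"],(uv[1]-c["cy"])/c["fy"],1.])
    return T[:3,3]+r*(z-T[2,3])/r[2]
def at_d(cam,uv,d):
    c=env.calibration(cam);T=c["cam_to_world"]; u=int(round(uv[0]));v=int(round(uv[1]))
    w=d[v-2:v+3,u-2:u+3]; w=w[w>0]; z=np.median(w)
    return T[:3,:3]@(np.array([(uv[0]-c["cx"])/c["fx"],(uv[1]-c["cy"])/c["fy"],1.])*z)+T[:3,3]
def rot(): return R.from_euler("xyz",env.state()["tcp_rot"])
E
python3 - <<'E'
from h import *
np.set_printoptions(precision=1,suppress=True)
H={"top":[[235.6,187],[289.2,199.8],[338.7,209.1]],"side":[[348.2,183.4],[357.4,211.6],[357,241.9]]}
C={"top":[[228.9,229.4],[279.4,245.5],[332.6,256.9]],"side":[[309.6,197.5],[306.2,222.5],[303.3,254.3]]}
for n in H:
    d=np.load(f"pics/{n}0_d.npy")
    for a in H[n]: print(n,"head",at_z(n,a,78),at_d(n,a,d))
    for a in C[n]: print(n,"cover",at_z(n,a,50),at_d(n,a,d))
d=np.load("pics/top0_d.npy")
for a in ([291.7,298.4],[192.8,203.1],[395,232.5]): print(at_d("top",a,d))
E
```

```text
top head [632.4 185.3  78. ] [632.5 185.4  77.6]
top head [610.3  86.2  78. ] [610.3  86.2  78.2]
top head [594.9  -3.6  78. ] [594.8  -3.6  78.5]
top cover [558.1 200.1  50. ] [556.1 196.9  63.2]
top cover [530.  104.3  50. ] [528.4 102.7  63.1]
top cover [511.2   5.6  50. ] [515.4   5.8   5.1]
side head [626.6 193.7  78. ] [662.6 331.3   4.5]
side head [618.   88.5  78. ] [617.   84.9  80.2]
side head [594.   -4.4  78. ] [593.1  -7.5  80.1]
side cover [554.5 201.2  50. ] [552.8 191.5  55.4]
side cover [532.6 112.5  50. ] [530.1  98.5  58.6]
side cover [511.   15.7  50. ] [509.3   5.9  56.8]
[433.9  81.7  11.6]
[607.9 273.2  45. ]
[ 565.6 -113.9    6. ]
```

Run:
```python
from h import *
import cv2
np.set_printoptions(precision=1,suppress=True)
pic=cv2.imread("pics/top0.png")
for n in ("top","side"):
    d=np.load(f"pics/{n}0_d.npy"); c=env.calibration(n);T=c["cam_to_world"]
    v,u=np.mgrid[:480,:640]
    P=np.stack([(u-c["cx"])/c["fx"]*d,(v-c["cy"])/c["fy"]*d,d],-1)@T[:3,:3].T+T[:3,3]
    roi=(P[...,0]>480)&(P[...,0]<700)&(P[...,1]>-70)&(P[...,1]<240)&(d>0)
    m=roi&(P[...,2]>70)&(P[...,2]<90)
    k,l,st,ce=cv2.connectedComponentsWithStats(m.astype(np.uint8))
    for i in range(1,k):
        q=P[l==i]; print(n,"head",len(q),ce[i],np.median(q,0),q.mean(0),"px z-plane",at_z(n,ce[i],78))
    # block top & tongues
    m=roi&(P[...,2]>30)&(P[...,2]<70)
    r=cv2.minAreaRect(P[m][:,:2].astype(np.float32)); print(r)
cv2.imwrite("pics/crop.png",cv2.resize(pic[150:280,180:420],None,fx=3.3,fy=3.3,interpolation=cv2.INTER_CUBIC))
```

```text
top head 81 [238.5 187.6] [631.3 179.5  77.8] [631.5 179.9  77.6] px z-plane [631.5 179.8  78. ]
top head 82 [288.8 198.5] [612.7  86.8  78.2] [612.8  87.1  77.8] px z-plane [612.8  87.1  78. ]
top head 83 [339.7 209.6] [593.7  -5.8  77.8] [594.1  -5.4  77.6] px z-plane [594.   -5.4  78. ]
((589.4898071289062, 92.90413665771484), (290.67144775390625, 140.72959899902344), 78.51446533203125)
side head 84 [352.1 188.1] [630.  175.   78.2] [630.  176.1  77.1] px z-plane [629.5 174.4  78. ]
side head 97 [354.2 213.9] [610.7  82.4  77.9] [611.1  83.4  77. ] px z-plane [610.6  81.7  78. ]
side head 115 [356.6 244.2] [592.  -10.2  78.7] [592.1  -9.7  77.3] px z-plane [591.8 -10.8  78. ]
side head 1 [354. 251.] [586.3 -17.3  70. ] [586.3 -17.3  70. ] px z-plane [583.1 -28.7  78. ]
((587.4705200195312, 91.09317016601562), (295.3258972167969, 140.07728576660156), 78.52625274658203)
```

View pics/crop.png

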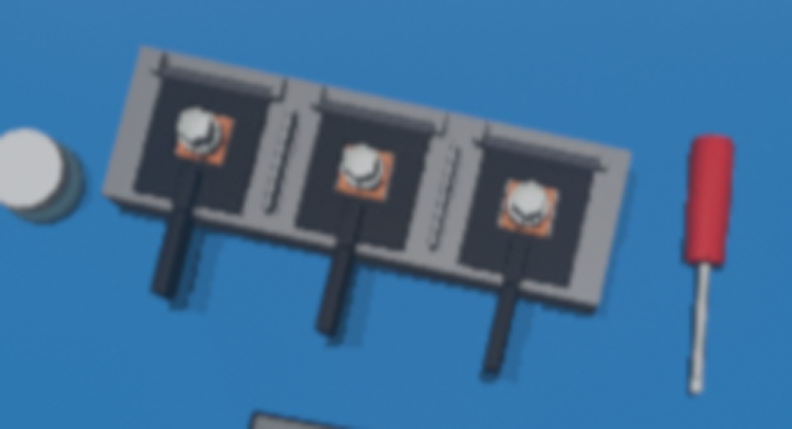

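```bash
cat >> h.py <<'E'
np.set_printoptions(precision=1,suppress=True)
YAW=-0.2
def plan(pos,tilt=0.0):
    """shift in tool axes and turn (deg) to reach world pos, tool down, tool x along block +y; tilt: rotation about block y (rad)"""
    s=env.state();r0=rot()
    want=R.from_euler("z",YAW)*R.from_euler("y",tilt)*R.from_euler("z",np.pi/2)*R.from_euler("x",np.pi)
    print("pos",s["eef_pos"],"F",s["ft_force"],"t",s["t"])
    print("shift",r0.inv().apply(np.array(pos)-s["eef_pos"]),"turn",np.degrees((r0.inv()*want).as_rotvec()), "axes\n",r0.as_matrix())
E
python3 - <<'E'
from h import *
plan([631,178.5,110])
E
```

```text
pos [255.9 570.2 181.9] F [0.4 0.4 0.4] t 0.7
shift [-203.9  502.6   71.9] turn [  0.   -0.  -12.7] axes
 [[ 0.4  0.9  0. ]
 [ 0.9 -0.4  0. ]
 [ 0.   0.  -1. ]]
```

Call:
arm_command:
  motion: [-1,-204,503,40,0,0,-12.7,-1,-204,503,40,0,0,-12.7,-1,-204,503,40,0,0,-12.7,-1,-204,503,40,0,0,-12.7,-1,-204,503,40,0,0,-12.7,-1,-204,503,40,0,0,-12.7,-1,-204,503,40,0,0,-12.7,-1,-204,503,40,0,0,-12.7,-1,-204,503,40,0,0,-12.7,-1,-204,503,40,0,0,-12.7,-1,-204,503,40,0,0,-12.7,-1,-204,503,40,0,0,-12.7,-1,-204,503,40,0,0,-12.7,-1,-204,503,40,0,0,-12.7]

```text
t: 2.1
eef_pos: [630.6, 178.9, 141.9]
tcp_rot: [-3.141, -0.0, 1.371]
ft_force: [0.3, 0.5, -0.9]
opening: 0.003
```

Run:
```python
from h import *
import cv2
plan([631,178.5,78]); print(env.state()["opening"])
p,d=env.read_camera("wrist");cv2.imwrite("pics/w1.png",p[:,:,::-1])
p,d=env.read_camera("top");cv2.imwrite("pics/t1.png",p[:,:,::-1])
```

```text
pos [630.6 178.9 141.9] F [ 0.3  0.5 -0.9] t 2.1
shift [-0.3  0.5 63.9] turn [-0. -0.  0.] axes
 [[ 0.2  1.  -0. ]
 [ 1.  -0.2  0. ]
 [ 0.  -0.  -1. ]]
0.0029131215728417184
```

View pics/w1.png

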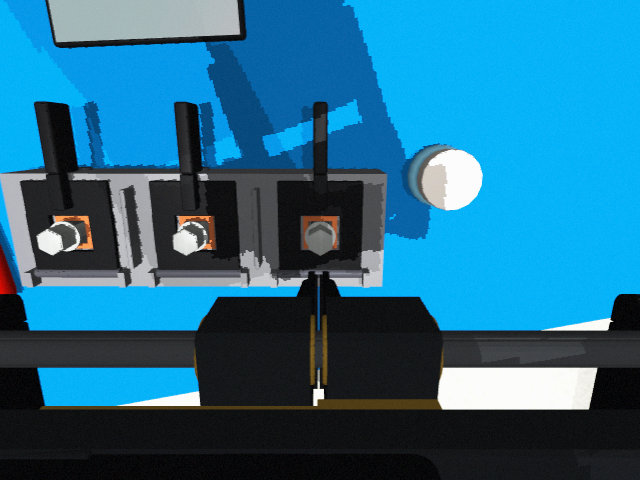

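Run:
```python
from h import *
import cv2
p,d=env.read_camera("wrist");c=env.calibration("wrist");T=c["cam_to_world"]
v,u=np.mgrid[:480,:640]
P=np.stack([(u-c["cx"])/c["fx"]*d,(v-c["cy"])/c["fy"]*d,d],-1)@T[:3,:3].T+T[:3,3]
m=(d>0)&(P[...,2]>73)&(P[...,2]<84)&(v<265)
k,l,st,ce=cv2.connectedComponentsWithStats(m.astype(np.uint8))
for i in range(1,k):
    if st[i,4]>100: print(st[i],ce[i],at_z("wrist",ce[i],78),np.median(P[l==i],0), (P[l==i].min(0)+P[l==i].max(0))/2)
for r in env.spot_point("wrist","head_a"): print(r["confidence"],np.array(r["location"]),at_z("wrist",r["location"],78))
for r in env.spot_point("wrist","cover_a"): print("cov",r["confidence"],np.array(r["location"]),at_z("wrist",r["location"],50))
plan([631,178.5,78])
```

```text
[ 37 228  29  27 560] [ 50.7 241.1] [594.5  -2.9  78. ] [594.7  -3.8  76.6] [594.7  -5.3  75.9]
[172 228  27  28 522] [185.1 241.3] [613.1  89.   78. ] [613.4  88.6  76.6] [613.8  88.1  76.1]
[308 228  24  28 502] [319.6 241.8] [632.  180.9  78. ] [632.4 180.8  76.5] [632.7 180.7  75.9]
0.82 [180.3 240.7] [612.2  85.7  78. ]
0.73 [ 47.7 240.8] [594.  -5.  78.]
0.62 [319.  239.5] [630.4 180.7  78. ]
cov 0.84 [ 58.4 120. ] [514.8  14.5  50. ]
cov 0.64 [186.3 119.3] [532.4 104.   50. ]
cov 0.58 [434.5 173.8] [605.6 272.4  50. ]
cov 0.57 [320.7 119.1] [551.2 197.8  50. ]
pos [630.8 179.1 142.2] F [-0.5 -0.1  0.4] t 2.35
shift [-0.6  0.3 64.2] turn [ 0.  -0.   0.1] axes
 [[ 0.2  1.   0. ]
 [ 1.  -0.2  0. ]
 [ 0.   0.  -1. ]]
```

Call:
arm_command:
  motion: [-1,0,1,40,0,0,0,-1,0,1,56,0,0,0,-1,0,1,58,0,0,0,-1,0,1,60,0,0,0,-1,0,1,62,0,0,0,-1,0,1,64,0,0,0,-1,0,1,65,0,0,0,-1,0,1,65,0,0,0]

```text
t: 3.15
eef_pos: [632.3, 178.0, 77.2]
tcp_rot: [3.141, -0.0, 1.371]
ft_force: [-0.2, -0.2, 0.2]
opening: 0.002
```

Call:
arm_command:
  motion: [-1,0,0,1,0,0,0,-1,0,0,2,0,0,0,-1,0,0,3,0,0,0,-1,0,0,3,0,0,0]

```text
t: 3.55
eef_pos: [632.2, 178.0, 73.7]
tcp_rot: [-3.141, 0.0, 1.371]
ft_force: [1.0, -0.3, -0.2]
opening: 0.007
```

Run:
```python
from h import *
import cv2
p,d=env.read_camera("side");cv2.imwrite("pics/s2.png",cv2.resize(p[150:290,260:460,::-1],None,fx=4,fy=4,interpolation=cv2.INTER_CUBIC))
p,d=env.read_camera("wrist");cv2.imwrite("pics/w2.png",p[:,:,::-1])
print(env.state()["eef_pos"],env.state()["ft_force"])
```

```text
[632.2 178.   73.8] [ 1.  -0.1  0.9]
```

View pics/s2.png

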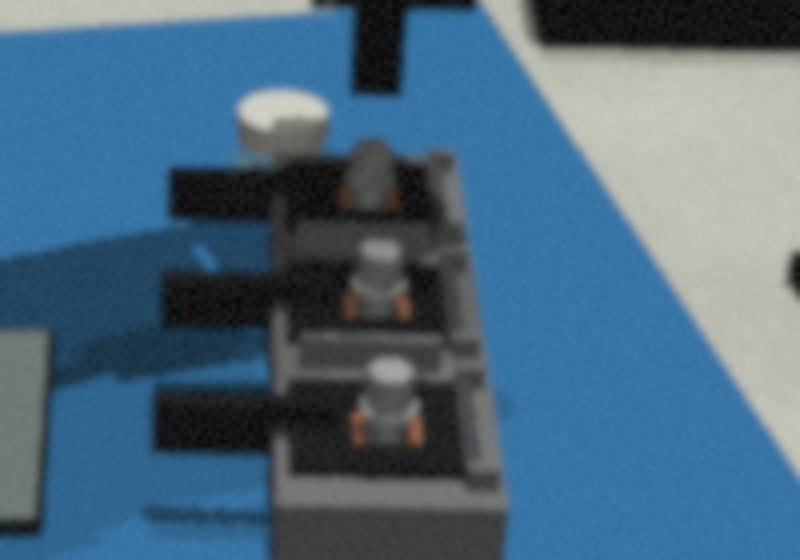

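View pics/w2.png

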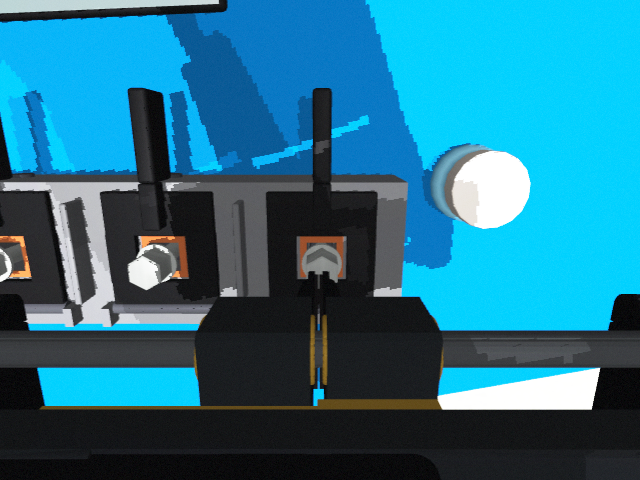

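Run:
```python
from h import *
import cv2
def proj(n,X):
    c=env.calibration(n);T=np.linalg.inv(c["cam_to_world"]);q=T[:3,:3]@X+T[:3,3];return np.array([c["fx"]*q[0]/q[2]+c["cx"],c["fy"]*q[1]/q[2]+c["cy"]]),q[2]
X=env.state()["eef_pos"]
for n in ("side","top","wrist"): print(n,proj(n,X),proj(n,np.array([631.5,180,78])))
p,d=env.read_camera("side")
for v in range(150,190,3): print(v,d[v,350:362:3], at_d("side",[355,v],d))
p,d=env.read_camera("top");cv2.imwrite("pics/t3.png",cv2.resize(p[130:280,160:360,::-1],None,fx=4,fy=4,interpolation=cv2.INTER_CUBIC))
```

```text
side (array([353., 189.]), np.float64(1082.0919476936092)) (array([352.4, 186.6]), np.float64(1081.317721607566))
top (array([240. , 187.7]), np.float64(819.1413098411674)) (array([238.4, 187.5]), np.float64(814.966227571872))
wrist (array([316.7, 271.6]), np.float64(213.38349201884296)) (array([320.1, 272.3]), np.float64(209.0361144336326))
150 [950.8 947.1 952.2 951.4] [610.6  99.3 189.1]
153 [1028.2 1031.1 1030.5 1030.9] [629.6 168.1 151.5]
156 [1034.4 1036.3 1033.7 1035. ] [630.2 168.9 145.2]
159 [1036.7 1038.  1037.4 1039.6] [630.4 168.8 139.4]
162 [1045.  1046.5 1044.5 1041.9] [631.3 170.8 132.5]
165 [1048.6 1046.3 1046.5 1046.5] [631.4 170.  127. ]
168 [1049.4 1052.1 1051.1 1051.1] [632.2 171.7 120.1]
171 [1058.5 1055.3 1059.4 1055.9] [633.2 174.3 112.8]
174 [1288.2 1292.5 1287.7 1285.4] [685.9 365.3   8.4]
177 [1276.7 1278.8 1279.7 1273.4] [684.7 359.7   3.9]
180 [1263.4 1265.5 1265.7 1265.5] [680.6 343.2   5.2]
183 [1249.3 1250.1 1250.3 1248.3] [676.9 328.5   5.7]
186 [1079.9 1076.5 1079.7 1240.2] [635.9 178.3  79.7]
189 [1073.  1075.3 1082.6 1130.4] [634.6 172.3  76.7]
```

View pics/t3.png

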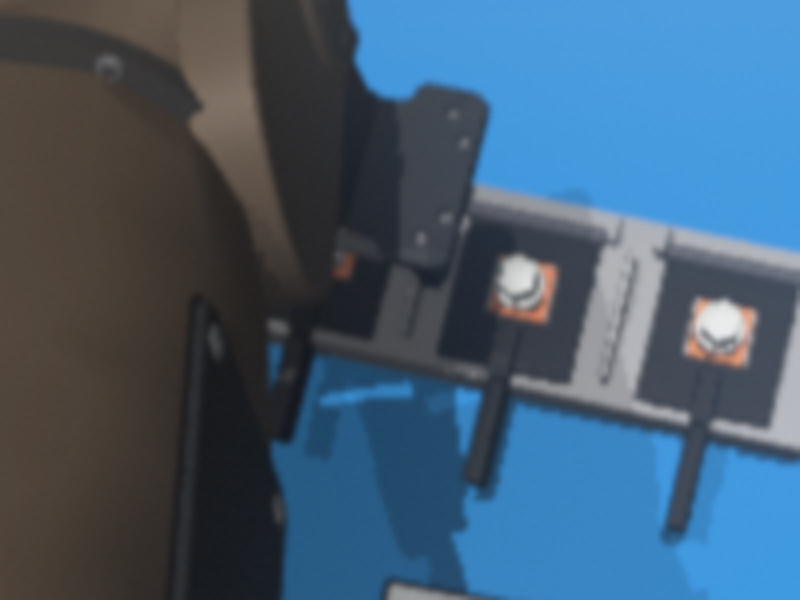

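Run:
```python
from h import *
d=np.load("pics/side0_d.npy")
for u in (129,131,154):
  for v in range(30,72,4): print(u,v,at_d("side",[u,v],d),end=" ")
  print()
s=env.state();print(s["joints"],s["eef_pos"],s["opening"])
p,d=env.read_camera("wrist")
for v in range(262,330,5): print(v,[at_d("wrist",[u,v],d) for u in (312,326)])
```

```text
129 30 [242.3 487.  297.5] 129 34 [238.2 512.8 283.8] 129 38 [237.1 511.9 276.2] 129 42 [235.6 514.1 267.7] 129 46 [234.3 514.9 259.6] 129 50 [232.8 517.3 251. ] 129 54 [231.4 518.5 242.6] 129 58 [230. 520. 234.] 129 62 [228.1 525.2 224.3] 129 66 [ 140.6 1242.9   10. ] 129 70 [ 141.4 1219.     3.9] 
131 30 [246.2 485.3 297.8] 131 34 [242.  513.4 283.5] 131 38 [240.6 515.3 275.2] 131 42 [239.5 514.5 267.5] 131 46 [238.3 514.1 259.7] 131 50 [236.8 516.5 251.1] 131 54 [235.6 516.4 243. ] 131 58 [234.1 518.7 234.2] 131 62 [232.3 523.8 224.6] 131 66 [ 146.7 1243.8    9.5] 131 70 [ 147.7 1218.9    3.7] 
154 30 [280.7 611.4 267.7] 154 34 [279.6 611.4 259.2] 154 38 [278.4 612.5 250.4] 154 42 [277.3 612.3 241.9] 154 46 [276.1 612.4 233.2] 154 50 [274.9 613.1 224.3] 154 54 [247.2 952.8 124.2] 154 58 [ 144.8 2233.6 -239.5] 154 62 [ 142.1 2235.3 -259.5] 154 66 [243.7 941.7  94.1] 154 70 [245.3 904.3  93.9] 
[ 0.2  0.6  1.6  0.   0.9 -1.2] [632.3 178.   73.9] 0.0036261887623460116
262 [array([625.7, 176.8,  76.1]), array([627. , 184.1,  76.7])]
267 [array([628.3, 176.3,  76.5]), array([629.7, 183.6,  76.8])]
272 [array([620.6, 178.4, 106.6]), array([621.7, 184.6, 106.9])]
277 [array([620.5, 178.5, 113.2]), array([621.8, 184.5, 112.9])]
282 [array([620.7, 178.5, 118.6]), array([621.7, 184.4, 119.2])]
287 [array([620.6, 178.7, 124.6]), array([621.8, 184.3, 124.4])]
292 [array([620.7, 178.7, 129.6]), array([621.8, 184.2, 129.6])]
297 [array([620.3, 178.9, 135.5]), array([621.5, 184.1, 135.3])]
302 [array([620.1, 179. , 140.7]), array([599. , 187.5, 190.6])]
307 [array([620.2, 179.1, 144.8]), array([599.8, 187.4, 191.7])]
312 [array([620.1, 179.2, 149.1]), array([600.7, 187.2, 192.3])]
317 [array([599.3, 184.3, 196.5]), array([599.4, 187.3, 197.5])]
322 [array([599.4, 184.3, 198.6]), array([599.7, 187.2, 199.2])]
327 [array([599.9, 184.2, 199.9]), array([600.1, 187.1, 200.6])]
```

The side, top and wrist depths all put the real fingertips at z≈107–110 while the state reports TCP z≈74. The reported TCP lies about 35 mm beyond the real finger ends. I'll find contact by force rather than trust the reported z.

Call:
arm_command:
  motion: [-1,0,0,12,0,0,0,-1,0,0,20,0,0,0,-1,0,0,22,0,0,0,-1,0,0,24,0,0,0,-1,0,0,25,0,0,0,-1,0,0,25,0,0,0]

```text
t: 4.4
eef_pos: [632.3, 178.0, 48.8]
tcp_rot: [3.142, -0.0, 1.371]
ft_force: [-0.2, 0.3, -0.3]
opening: 0.003
```

Call:
arm_command:
  motion: [-1,0,0,1,0,0,0,-1,0,0,2,0,0,0,-1,0,0,3,0,0,0,-1,0,0,3,0,0,0]

```text
t: 4.8
eef_pos: [632.2, 178.0, 45.8]
tcp_rot: [-3.142, -0.0, 1.371]
ft_force: [-0.4, -0.5, 0.5]
opening: 0.006
```

Run:
```python
from h import *
import cv2
p,d=env.read_camera("side");cv2.imwrite("pics/s4.png",cv2.resize(p[150:290,260:460,::-1],None,fx=4,fy=4,interpolation=cv2.INTER_CUBIC))
print(env.state()["eef_pos"],env.state()["ft_force"])
for v in range(164,196,2): print(v,at_d("side",[354,v],d))
```

```text
[632.2 178.   45.8] [ 0.1 -0.3  0.1]
164 [610.3  99.5 163.8]
166 [610.6  99.8 160. ]
168 [629.4 168.4 121.9]
170 [629.7 168.9 117.7]
172 [630.1 169.7 113.3]
174 [630.4 169.7 109.2]
176 [630.7 170.1 104.9]
178 [631.1 170.8 100.5]
180 [631.5 171.7  95.9]
182 [631.9 172.4  91.4]
184 [632.2 172.7  87.1]
186 [632.5 172.9  82.8]
188 [632.7 173.1  78.5]
190 [633.  173.4  74.2]
192 [633.  172.5  70.4]
194 [633.1 171.9  66.5]
```

View pics/s4.png

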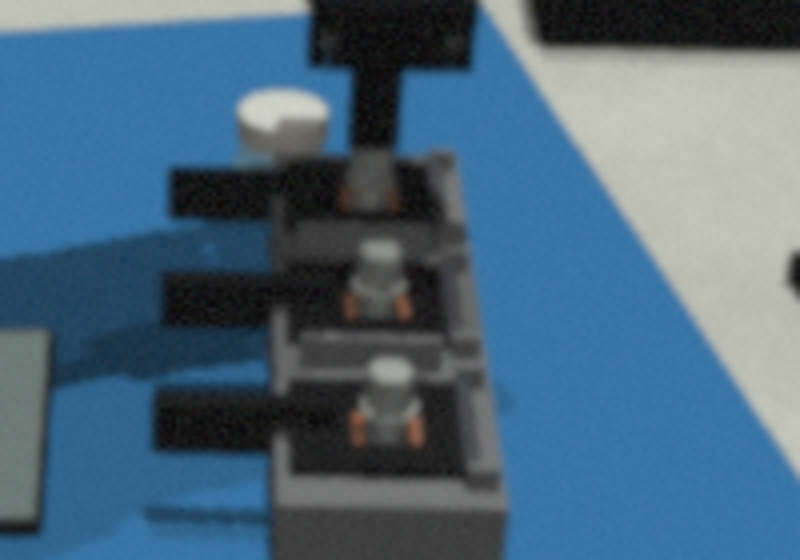

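The side view shows the fingertips at about crop row 148 (pixel row 187, z≈80), just above the left head, with no contact force yet.

Call:
arm_command:
  motion: [-1,0,0,1,0,0,0,-1,0,0,2,0,0,0,-1,0,0,2.5,0,0,0,-1,0,0,2.5,0,0,0]

```text
t: 5.25
eef_pos: [632.4, 178.0, 45.2]
tcp_rot: [3.14, -0.0, 1.371]
ft_force: [-5.6, -1.5, 15.9]
opening: 0.004
```

Left bolt: it stopped hard at 16 N with no travel, so it is tight. Now the middle one.

Call:
arm_command:
  motion: [-1,0,0,-22,0,0,0,-1,-48,0,-22,0,0,0,-1,-94,0,-22,0,0,0,-1,-94,0,-22,0,0,0,-1,-94,0,-8,0,0,0,-1,-94,0,-5,0,0,0,-1,-94,0,-4,0,0,0,-1,-94,0,-3,0,0,0,-1,-94,0,-2,0,0,0,-1,-94,0,-1,0,0,0,-1,-94,0,0,0,0,0,-1,-94,0,0,0,0,0]

```text
t: 6.45
eef_pos: [613.8, 86.7, 45.2]
tcp_rot: [3.14, -0.001, 1.371]
ft_force: [-6.3, 3.5, 16.5]
opening: 0.007
```

Middle bolt: same height, 16.5 N, so it is tight too. Next the right one, pressed further so that it sinks fully if loose.

Call:
arm_command:
  motion: [-1,0,0,-22,0,0,0,-1,-48,0,-22,0,0,0,-1,-95,0,-22,0,0,0,-1,-95,0,-22,0,0,0,-1,-95,0,-8,0,0,0,-1,-95,0,-5,0,0,0,-1,-95,0,-4,0,0,0,-1,-95,0,-3,0,0,0,-1,-95,0,-2,0,0,0,-1,-95,0,-1,0,0,0,-1,-95,0,0,0,0,0,-1,-95,0,0,0,0,0]

```text
t: 7.65
eef_pos: [594.8, -7.1, 43.4]
tcp_rot: [3.141, -0.0, 1.371]
ft_force: [0.5, 1.4, 0.3]
opening: 0.005
```

Call:
arm_command:
  motion: [-1,0,0,2,0,0,0,-1,0,0,4,0,0,0,-1,0,0,6,0,0,0,-1,0,0,7,0,0,0,-1,0,0,8,0,0,0,-1,0,0,8,0,0,0]

```text
t: 8.25
eef_pos: [595.0, -7.2, 37.1]
tcp_rot: [3.14, -0.0, 1.371]
ft_force: [-5.5, 2.9, 22.0]
opening: 0.002
```

Right bolt: it sank about 8 mm (45.2 → 37.1 mm) and stopped at 22 N, so c is the loose one. I'll retreat, half open and go above tongue c to look.

Call:
arm_command:
  motion: [-1,0,0,-40,0,0,0,-0.1,0,0,-65,0,0,0,-0.1,0,-48,-65,0,0,0,-0.1,0,-83,-65,0,0,0,-0.1,0,-83,-65,0,0,0,-0.1,0,-83,-65,0,0,0,-0.1,0,-83,-65,0,0,0,-0.1,0,-83,-65,0,0,0]

```text
t: 9.05
eef_pos: [514.1, 9.0, 100.0]
tcp_rot: [3.141, -0.0, 1.37]
ft_force: [0.3, 0.4, 0.8]
opening: 0.446
```

Run:
```python
from h import *
import cv2
s=env.state();print(s["eef_pos"],s["opening"],s["ft_force"])
p,d=env.read_camera("wrist");cv2.imwrite("pics/w5.png",p[:,:,::-1]);np.save("pics/w5.npy",d)
for r in env.spot_point("wrist","cover_c"): print("cov",r["confidence"],np.array(r["location"]),at_z("wrist",r["location"],50))
p,d=env.read_camera("side");cv2.imwrite("pics/s5.png",cv2.resize(p[150:290,260:460,::-1],None,fx=4,fy=4,interpolation=cv2.INTER_CUBIC))
```

```text
[514.1   9.  100. ] 0.4456275914386175 [0.3 0.4 0.8]
cov 0.96 [602.8 243.6] [549.8 194.5  50. ]
cov 0.84 [461.4 242.8] [530.6 103.   50. ]
cov 0.72 [608.9 377.7] [653.6 197.1  50. ]
cov 0.63 [323.2 243.6] [513.   13.4  50. ]
```

View pics/w5.png

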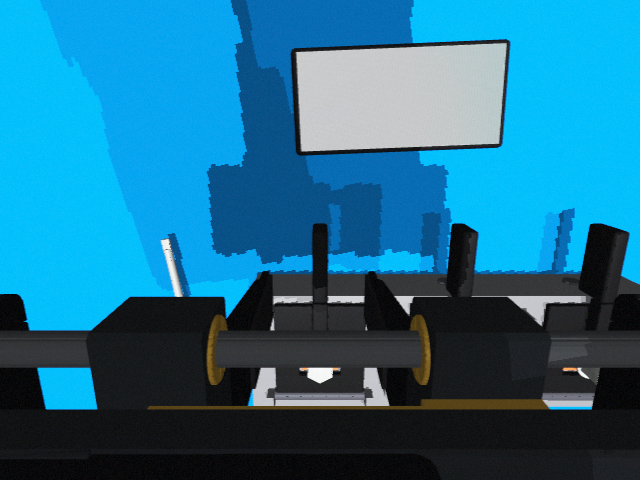

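View pics/s5.png

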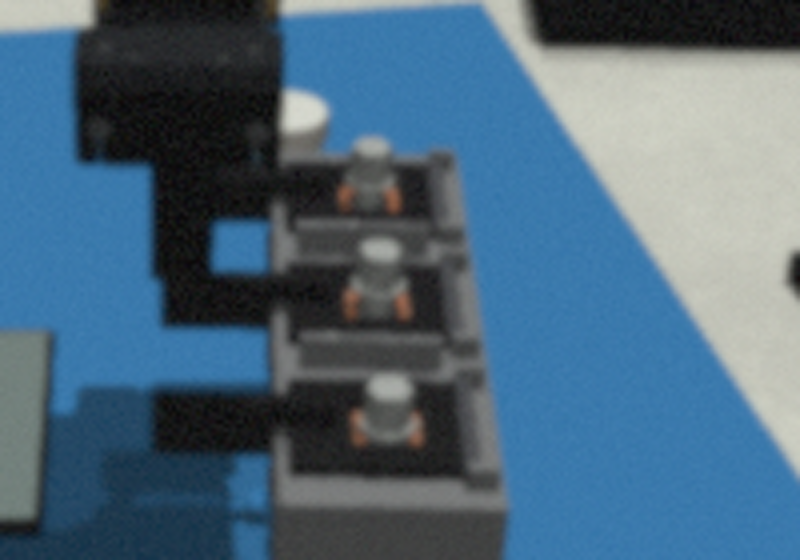

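The wrist view shows tongue c (column 320, tip at row 225) centred between the fingers, and the side view shows head c clearly lower. Descend and grip.

Call:
arm_command:
  motion: [-0.1,0,0,40,0,0,0,-0.1,0,0,70,0,0,0,-0.1,0,0,85,0,0,0,-0.1,0,0,95,0,0,0,-0.1,0,0,100,0,0,0,-0.1,0,0,100,0,0,0]

```text
t: 9.8
eef_pos: [513.4, 9.3, 0.2]
tcp_rot: [-3.141, -0.0, 1.371]
ft_force: [0.6, -0.2, 0.1]
opening: 0.451
```

Run:
```python
from h import *
import cv2
s=env.state();print(s["eef_pos"],s["opening"],s["ft_force"])
p,d=env.read_camera("wrist");cv2.imwrite("pics/w6.png",p[:,:,::-1])
p,d=env.read_camera("side");cv2.imwrite("pics/s6.png",cv2.resize(p[150:290,260:460,::-1],None,fx=4,fy=4,interpolation=cv2.INTER_CUBIC))
```

```text
[513.4   9.3   0.2] 0.4513237784282883 [ 0.6 -0.2  0.1]
```

View pics/w6.png

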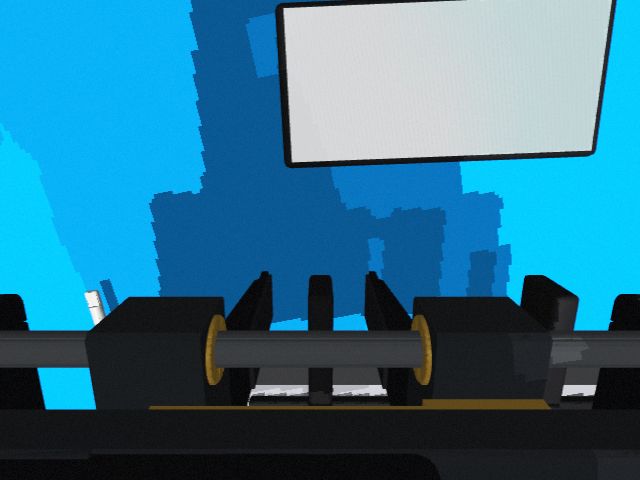

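View pics/s6.png

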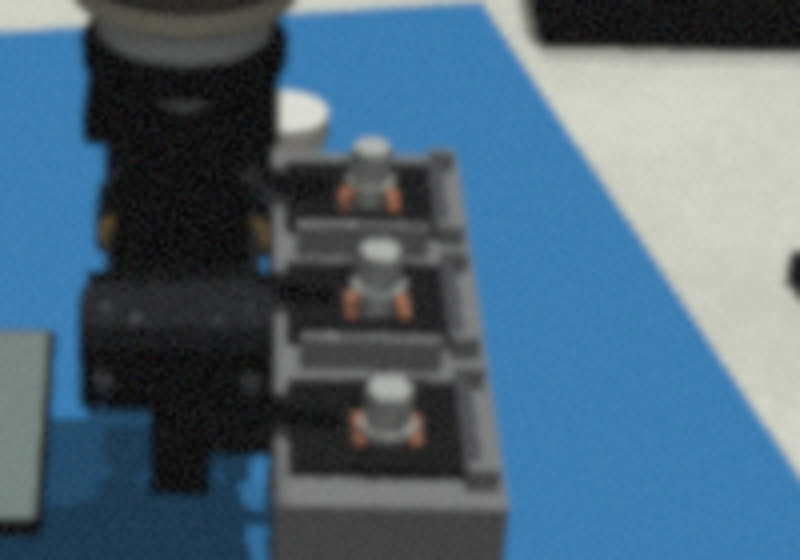

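The tongue stands between the fingers, and in the side view the fingers reach just past its underside. Close.

Call:
arm_command:
  motion: [-1,0,0,0,0,0,0,-1,0,0,0,0,0,0,-1,0,0,0,0,0,0,-1,0,0,0,0,0,0,-1,0,0,0,0,0,0,-1,0,0,0,0,0,0]

```text
t: 10.5
eef_pos: [513.5, 9.9, 0.4]
tcp_rot: [3.141, -0.001, 1.37]
ft_force: [1.5, 7.0, 1.2]
opening: 0.101
```

Run:
```python
from h import *
s=env.state();print(s["eef_pos"],s["opening"]*95,s["ft_force"])
# arc in tool axes (tool y = block +x, tool z = down), r=115
for k in range(1,15):
    a=np.radians(4.2*k); print(round(np.degrees(a),1), round(115*(1-np.cos(a)),1), round(-115*np.sin(a),1))
```

```text
[513.5   9.9   0.4] 9.580924076615183 [1.5 7.  1.2]
4.2 0.3 -8.4
8.4 1.2 -16.8
12.6 2.8 -25.1
16.8 4.9 -33.2
21.0 7.6 -41.2
25.2 10.9 -49.0
29.4 14.8 -56.5
33.6 19.2 -63.6
37.8 24.1 -70.5
42.0 29.5 -77.0
46.2 35.4 -83.0
50.4 41.7 -88.6
54.6 48.4 -93.7
58.8 55.4 -98.4
```

Call:
arm_command:
  motion: [-1,0.8,0.3,-8.4,0,0,0,-1,0.8,1.2,-16.8,0,0,0,-1,0.8,2.8,-25.1,0,0,0,-1,0.8,4.9,-33.2,0,0,0,-1,0.8,7.6,-41.2,0,0,0,-1,0.8,7.6,-41.2,0,0,0]

```text
t: 11.1
eef_pos: [521.5, 8.4, 42.7]
tcp_rot: [3.14, -0.0, 1.371]
ft_force: [0.4, 0.8, 1.2]
opening: 0.106
```

Run:
```python
from h import *
import cv2
s=env.state();print(s["eef_pos"],s["opening"]*95,s["ft_force"],s["moment"])
p,d=env.read_camera("side");cv2.imwrite("pics/s7.png",cv2.resize(p[150:290,260:460,::-1],None,fx=4,fy=4,interpolation=cv2.INTER_CUBIC))
```

```text
[521.5   8.4  42.7] 10.08874848494837 [0.4 0.8 1.2] [-0.  -0.4 -0.1]
```

View pics/s7.png

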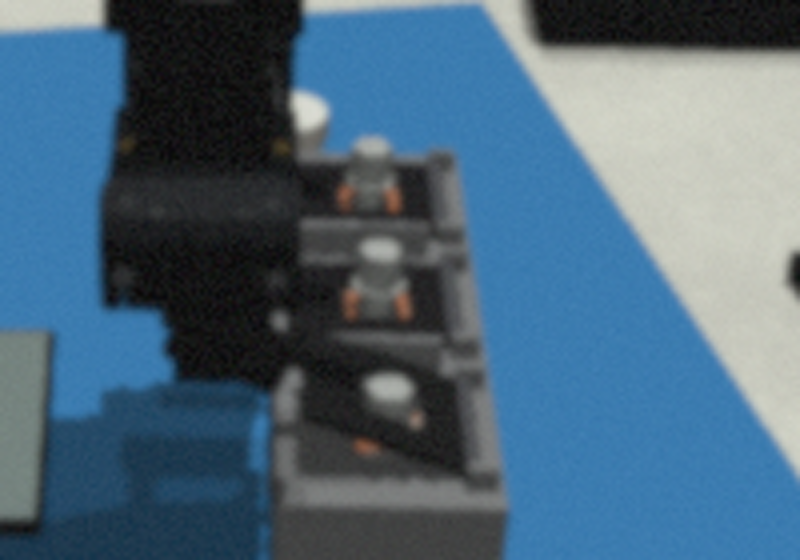

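The cover rises with the fingers (about 20°) and the heads and other covers are undisturbed. I'll continue along the arc.

Call:
arm_command:
  motion: [-1,0,3.3,-7.8,0,0,0,-1,0,7.2,-15.3,0,0,0,-1,0,11.6,-22.4,0,0,0,-1,0,16.5,-29.3,0,0,0,-1,0,21.9,-35.8,0,0,0,-1,0,27.8,-41.8,0,0,0,-1,0,34.1,-47.4,0,0,0,-1,0,40.8,-52.5,0,0,0,-1,0,47.8,-57.2,0,0,0,-1,0,47.8,-57.2,0,0,0,-1,0,47.8,-57.2,0,0,0]

```text
t: 12.25
eef_pos: [568.7, -1.1, 99.2]
tcp_rot: [3.139, -0.0, 1.371]
ft_force: [1.7, -0.9, -1.6]
opening: 0.102
```

Run:
```python
from h import *
import cv2
s=env.state();print(s["eef_pos"],s["opening"]*95,s["ft_force"],s["moment"],s["t"])
p,d=env.read_camera("side");cv2.imwrite("pics/s8.png",cv2.resize(p[130:290,260:460,::-1],None,fx=4,fy=3.7,interpolation=cv2.INTER_CUBIC))
p,d=env.read_camera("wrist");cv2.imwrite("pics/w8.png",p[:,:,::-1])
```

```text
[568.7  -1.1  99.2] 9.73184497860508 [ 1.7 -0.9 -1.6] [-0.2 -0.4  0. ] 12.25
```

View pics/s8.png

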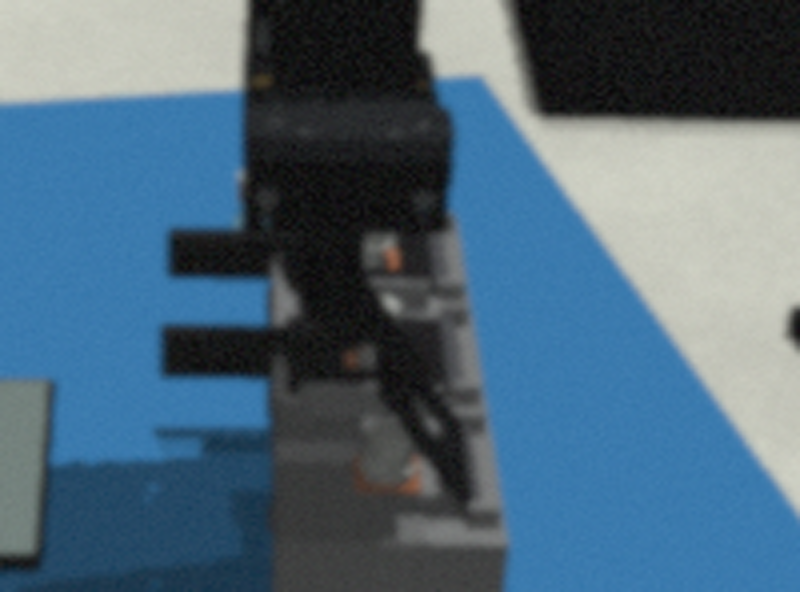

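View pics/w8.png

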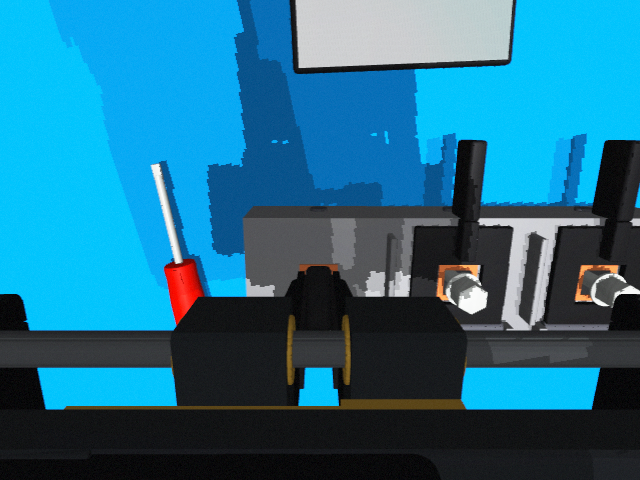

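Cover c stands at roughly 58° in the fingers (plate from crop (375,310) to the hinge at (470,505)). Covers a and b lie flat. I'll check that it is still and hand in.

Run:
```python
from h import *
p,d=env.read_camera("top")
for l in ("phone","jar","driver"): print(l,[(np.array(r["location"]),r["confidence"]) for r in env.spot_point("top",l)][:2])
s=env.state();print(s["eef_pos"],s["opening"]*95,s["ft_force"],np.abs(s["qvel"]).max(),s["t"])
env.job_done()
```

```text
phone []
jar [(array([193.4, 206.7]), 0.86)]
driver []
[568.4  -1.1  99.1] 9.644906416691166 [ 3.  -0.9 -0.6] 0.0020856648970458947 12.55
the job is handed in; nothing more can be done
```

The loose bolt is the right-hand one. I handed the job in at t = 12.55 s with its cover held up at about 59° in the gripper. No verdict was reported.

**Taps, left to right with closed fingers:**
- **Left and middle:** both stopped hard at about 16 N with no travel, so they are tight.
- **Right:** it sank about 8 mm and bottomed out at 22 N.

**Lift:** I gripped the right-hand cover by its tongue and raised it along its arc. The angle comes from the 99 mm rise of the fingers and agrees with the side picture; I did not measure the hinge directly.

**Last checks:**
- The opening is 9.6 mm, which matches the 10 mm tongue.
- The arm was still, and wrist forces were about 3 N or less.
- The last side and wrist pictures show the other two covers shut.

**What disagreed or failed:**
- **Fingertip position:** the reported TCP lies about 33 mm beyond the real finger ends. All the camera depths showed this, and the contact height confirmed it. I found the bolts by force and set the grip height from that contact. My first descent over the left bolt therefore reached the expected height without touching it.
- **Bystanders:** in the final top view only the jar was found. It read about 4 px (roughly 7 mm) from its first reading, with nothing having touched it. The network did not find the phone and screwdriver in that view, so their position was not re-measured. The last wrist picture shows both, and I noticed no contact with either.

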